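# Unscrew a tight jar cap with the jar braced in a bench nest

## Task

Stand the square screw-cap jar, cap still on, all the way down in the square pocket of the wooden block so that it cannot turn. With the jar staying in the pocket, unscrew its tight cap (counter-clockwise seen from above) until the thread lets go, and lift the cap straight off to a centimetre or two above the open mouth. Finish while still holding the cap there, level and clear of the jar; do not put it down, and leave the other things on the table where they stand.

Things in the scene. Friction and masses are not known exactly. Their poses are not given: they have to be found in the camera images.
- jar: white square plastic jar: body 54 x 54 x 56 mm, round neck above; 92 mm high with cap, about 0.4 kg. Origin: centre of underside, z up, x and y square to its sides. Mouth at z = 85 mm; neck 34 mm across, 40 over its thread. A toothed ring at the neck's foot grips the cap: about 0.2 N m over the first 1.1 rad, so an unbraced jar turns along. It may be carried by its cap (tight enough) or body.
- cap: grey ribbed round screw cap, 49 mm across, 27 mm high, 30 g, on the jar. Origin: centre of its lower edge, z up, top at z = 27 mm. Tight: origin 65 mm above the jar's, same axis. Turning it counter-clockwise from above raises it 3.4 mm per rad (1.5 mm play); free after about 2.0 rad (7 mm), then it lifts straight off; turning farther does no harm.
- nest: light wooden block 110 x 110 x 30 mm, screwed to the table, with a square pocket in its top: 58 x 58 mm, 3 mm bevelled edge, 22 mm deep (floor 8 mm above the table); takes the jar in any of four quarter turns. Origin: centre of the block's underside, z up, x and y along the sides of block and pocket.
- cat: bystander: white bisque cat figure, 40 x 42 x 73 mm, origin under its centre
- rabbit: bystander: white bisque rabbit figure, 36 x 38 x 79 mm, origin under its centre
- big_bottle: bystander: round squeeze bottle of paint, 48 mm across, 128 mm high, origin under its centre. Behind it, beyond x = 0.6, paint caddies with bottles up to 260 mm high stand along the back of the table
- bisque_pot: bystander: white round bisque jar with a knobbed lid, 57 mm across, 70 mm high, origin under its centre
- tile: bystander: flat square test tile, 58 x 58 x 8 mm, origin under its centre
- water_pot: bystander: round water pot with a wide rim, 76 mm across, 73 mm high, origin under its centre
Mind the look-alikes: they are no part of the job. What is shaped like the cap but yellow is not meant.

How it is judged:
By the outcome, as a careful person would: the job done as asked, in the order asked, and still so for the second after the job is handed in, while the arm keeps its last pose, push and grip.
It also fails if it takes over 61 s, if anything falls off the work surface, if the arm or the gripper's body presses on something with over 40 N, if the wrist force passes 120 N, or if a joint passes its speed limit or range.

## Robot

A 6-joint arm with a two-finger parallel gripper is mounted at the origin on a cart in front of the work surface, level with it; the furniture and walls round the work are solid. World frame = base frame: x ahead of the robot, y to its left, z up, the work surface at z = 0. Lengths are in m, angles in rad, forces in N, time in s.
With the tool pointing down it reaches from about 0.325 to 0.9 m from the base axis. Payload 6.1 kg.
Tool frame: the origin (TCP) lies midway between the tips of the shut fingers; the grasp point (between the pads) lies 19 mm behind it; z points along the fingers, y is the line along which they close (so a half turn about z gives the same grasp; the last joint's range is limited). The gripper opens to 85 mm and grips with 20 to 120 N. Pads are 22 mm wide; open, the fingers measure 114 mm over their backs; the gripper's body (76 mm by 85 mm) begins 54 mm behind the grasp point. The pads swing forward as they close: fully open they stand 13 mm farther back than shut.
Start: joints at [-1.412, 0.22, 1.526, -0, 1.395, -0.126], TCP at [0.176, -0.6, 0.231] pointing down, gripper open.
Joint ranges: [-2.98, 2.98], [-0.91, 2.08], [0.09, 2.57], [-1.24, 4.39], [0.2, 2.65], [-2.68, 2.68]. Speed limits (rad/s): [2.57, 2.57, 3.01, 3.14, 3.14, 3.14].

## Interface

Orientations are given as [roll, pitch, yaw] about the fixed x, y, z axes, in that order (R = Rz(yaw) Ry(pitch) Rx(roll)).
In Python, from plant import movep, move_l, set_joints, gripper_to, hold, inverse_kinematics, observe, get_image, get_calibration, Unreachable, job_done gives the robot as it stands. Calls block until the motion is done:
- movep(position, orientation): joint-space move of the TCP to a pose.
- move_l(position, feed=0.15, rotation=None, max_force=None): straight line of the TCP; rotation=None keeps the orientation; feed is the mean speed in m/s. With max_force (N) it stops when the force on the tool has changed by that much, and returns True; else False.
- set_joints(angles): joint-space move.
- gripper_to(opening, f_grip=None): finger opening in m; f_grip is the grip in N (None keeps the last); returns when the fingers have stopped.
- hold(seconds).
- inverse_kinematics(position, orientation): joint angles nearest the present ones, or None.
- observe(): the state.
- get_image(name): name is "side" or "top"; returns (picture, depth): 420x560x3 uint8, red, green, blue; 420x560 float32, m along the optical axis (not along the pixel's ray), 0 where there is no reading.
- get_calibration(name): a dict with "intrinsics" (3x3 intrinsics, pixels), "world_from_camera" (4x4, takes a point from camera to world coordinates). Camera axes: x right, y down, z forward; pixel columns grow to the right and rows downward; lengths in m; the calibration is good to about 2 mm. A picture is of the moment at which its call begins. get_calibration takes no time and is no camera call.
A pose or a line that the arm cannot do raises Unreachable and nothing moves.
- job_done(): hands the job in; it is judged then, once.
The state is a dict: "time_s": time; "q": joint angles; "joint_velocities": joint speeds; "joint_torque": joint torques, N m; "eef_pos": TCP position; "tcp_rot": TCP orientation; "ft_force": force on the tool from outside, world axes, zero at the start; "torque": the same for the moment, N m; "opening": finger opening in m; "grasp_force": force on a finger pad.
Only numpy, scipy, OpenCV 4.12 (cv2) and the standard library are available. Lean on these libraries where they do the work, as an engineer would, in place of code of your own. Each camera call takes 0.05 s, during which the arm holds its last target. There are 200 camera calls.

## Working session

There is one attempt and no reset: what is moved stays moved. The work goes in short steps, each a Python script; the robot and the scene stay as the last script left them, time stands still between calls to the robot, and variables do not carry over. Pictures are saved under pics/ and viewed, at most 10 in all, crops included, and the job is handed in when it is done.

```bash
mkdir -p pics; ls
python3 - <<'E'
from plant import *
import cv2,numpy as np
for n in("top","side"):
    p,d=get_image(n);np.savez(f"pics/{n}0.npz",p=p,d=d)
    cv2.imwrite(f"pics/{n}0.png",p[:,:,::-1]);c=get_calibration(n);print(n,np.round(c["intrinsics"],1).tolist(),np.round(c["world_from_camera"],3).tolist())
a,b=[cv2.imread(f"pics/{n}0.png") for n in("top","side")]
o=observe();print(o["time_s"],o["tcp_rot"],o["opening"])
E
```

```text
pics
top [[383.2, 0.0, 279.5], [0.0, 383.2, 203.3], [0.0, 0.0, 1.0]] [[-0.008, -0.995, 0.095, 0.419], [-1.0, 0.008, -0.001, 0.171], [-0.0, -0.095, -0.995, 0.91], [0.0, 0.0, 0.0, 1.0]]
side [[516.7, 0.0, 287.9], [0.0, 516.7, 205.9], [0.0, 0.0, 1.0]] [[0.978, -0.12, 0.172, 0.33], [-0.209, -0.642, 0.738, -0.667], [0.022, -0.757, -0.653, 0.806], [0.0, 0.0, 0.0, 1.0]]
0.1 [-3.13990335e+00 -2.24294896e-04  2.84799101e-01] 0.08570332175972231
```

View pics/top0.png

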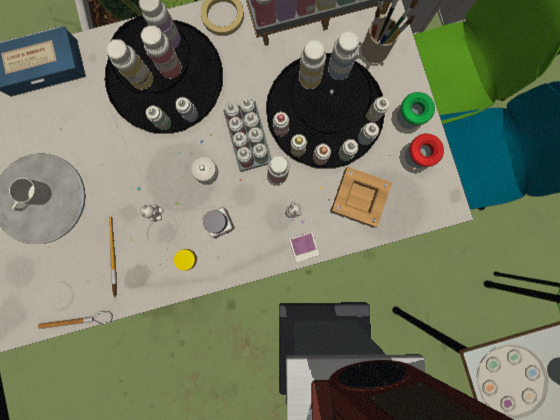

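View pics/side0.png

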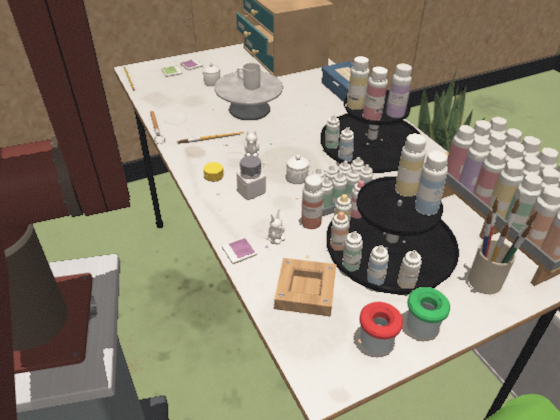

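The top view shows the grey-capped square jar at (217,222) and the wooden nest at (361,197). The grey-capped square body is the jar. The yellow lid at (184,260) and the round white pot at (203,170) are look-alikes. Next I measure both and check them in a crop.

```bash
cat > h.py <<'E'
from plant import *
import cv2,numpy as np
def cloud(n,d):
    c=get_calibration(n);K=c["intrinsics"];T=c["world_from_camera"]
    v,u=np.mgrid[:d.shape[0],:d.shape[1]]
    P=np.stack([(u-K[0,2])/K[0,0]*d,(v-K[1,2])/K[1,1]*d,d],-1)
    P=P@T[:3,:3].T+T[:3,3]; P[d==0]=np.nan; return P
def rect(pts):
    r=cv2.minAreaRect((pts[:,:2]*1000).astype(np.float32)); return np.round(r[0],1),np.round(r[1],1),round(r[2],1)
E
python3 - <<'E'
from h import *
ims=[]
for n,bx in(("top",((190,195,245,250),(325,160,400,235))),("side",((225,145,280,200),(265,250,345,330)))):
    z=np.load(f"pics/{n}0.npz");p,P=z["p"],cloud(n,z["d"])
    for nm,b in zip(("jar","nest"),bx):
        c=p[b[1]:b[3],b[0]:b[2]];ims.append(cv2.resize(c[:,:,::-1],(390,290),interpolation=cv2.INTER_CUBIC))
        q=P[b[1]:b[3],b[0]:b[2]].reshape(-1,3);hsv=cv2.cvtColor(c,cv2.COLOR_RGB2HSV).reshape(-1,3)
        for lo,hi in(((.035,.105),(.08,.105),(.045,.065)) if nm=="jar" else ((.02,.04),)):
            m=(q[:,2]>lo)&(q[:,2]<hi)
            if nm=="nest": m&=hsv[:,1]>70
            if m.sum()>5: print(n,nm,lo,hi,m.sum(),np.median(q[m,2]).round(4),rect(q[m]))
cv2.imwrite("pics/crop0.png",np.vstack([np.hstack(ims[:2]),np.hstack(ims[2:])]))
E
```

```text
top jar 0.035 0.105 627 0.0898 (array([460.4, 310.7]), array([54.2, 53.9]), 23.8)
top jar 0.08 0.105 422 0.091 (array([461.3, 310.7]), array([48. , 47.6]), 1.9)
top jar 0.045 0.065 165 0.0537 (array([460.5, 310.8]), array([54. , 53.9]), 23.8)
top nest 0.02 0.04 1645 0.0291 (array([533.9,  -5.6]), array([149. , 129.2]), 69.8)
side jar 0.035 0.105 737 0.0689 (array([466. , 369.8]), array([188.3,  66. ]), 86.9)
side jar 0.08 0.105 291 0.0926 (array([463.1, 310.7]), array([49.6, 50.8]), 20.4)
side jar 0.045 0.065 241 0.056 (array([462.1, 309.7]), array([53.4, 55.4]), 24.0)
side nest 0.02 0.04 1903 0.031 (array([533. ,   2.5]), array([162.6, 114.1]), 68.8)
```

View pics/crop0.png

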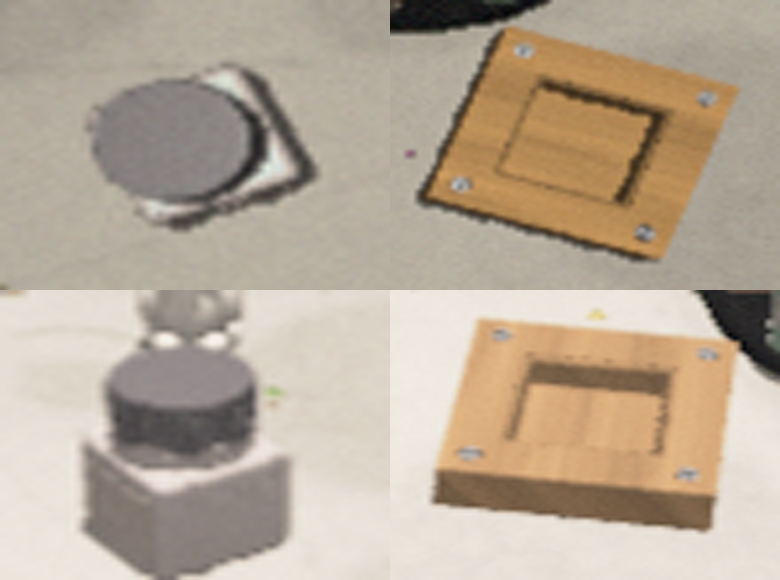

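The crop confirms it: grey cap on a white square body, and an empty pocket in the nest. I'll clean up the nest measurement and check the joint-6 budget so the cap can be turned in one sweep.

Run:
```python
from h import *
for n,b in(("top",(325,160,400,235)),("side",(265,250,345,330))):
    z=np.load(f"pics/{n}0.npz");p=z["p"];P=cloud(n,z["d"])
    hsv=cv2.cvtColor(p,cv2.COLOR_RGB2HSV)
    m=np.zeros(p.shape[:2],np.uint8);s=np.s_[b[1]:b[3],b[0]:b[2]]
    m[s]=((hsv[s][...,1]>70)&(P[s][...,2]>.024)&(P[s][...,2]<.038))
    m=cv2.morphologyEx(m,cv2.MORPH_OPEN,np.ones((3,3)))
    k,l,st,_=cv2.connectedComponentsWithStats(m);i=1+np.argmax(st[1:,4]);q=P[l==i];print(n,rect(q),np.median(q[:,2]).round(4))
    # pocket: low points inside the block
    R=rect(q);w=(P[...,2]<.015)&(P[...,2]>.001)&(hsv[...,1]>70)&(np.hypot(P[...,0]*1000-R[0][0],P[...,1]*1000-R[0][1])<36)
    print(" pocket floor",w.sum(),rect(P[w]))
for psi in(0.1,.25,.4):
  for pos in((.4615,.3105,.2),(.4615,.3105,.06)):
    print(psi,np.round(inverse_kinematics(pos,[np.pi,0,psi]),2))
  for d in(-.77,0,.8,1.6,2.2): 
    q=inverse_kinematics((.53,-.01,.07),[np.pi,0,psi+d]);print("  nest",d,None if q is None else np.round(q,2))
```

```text
top (array([518.6, -20.7]), array([110.2, 111.1]), 69.7) 0.0292
 pocket floor 555 (array([519.5, -22.8]), array([55.5, 55.8]), 69.5)
side (array([521.8, -20.2]), array([112.1, 108.3]), 69.6) 0.0312
 pocket floor 478 (array([524.1, -10.3]), array([47.3, 57.7]), 69.7)
0.1 [ 0.45  0.08  1.74 -0.    1.32  1.92]
0.1 [ 0.45  0.25  1.84 -0.    1.05  1.92]
  nest -0.77 [-0.17  0.17  1.91 -0.    1.06  2.07]
  nest 0 [-0.17  0.17  1.91 -0.    1.06  1.3 ]
  nest 0.8 [-0.17  0.17  1.91 -0.    1.06  0.5 ]
  nest 1.6 [-0.17  0.17  1.91  0.    1.06 -0.3 ]
  nest 2.2 [-0.17  0.17  1.91  0.    1.06 -0.9 ]
0.25 [ 0.45  0.08  1.74 -0.    1.32  1.77]
0.25 [ 0.45  0.25  1.84 -0.    1.05  1.77]
  nest -0.77 [-0.17  0.17  1.91 -0.    1.06  1.92]
  nest 0 [-0.17  0.17  1.91 -0.    1.06  1.15]
  nest 0.8 [-0.17  0.17  1.91 -0.    1.06  0.35]
  nest 1.6 [-0.17  0.17  1.91  0.    1.06 -0.45]
  nest 2.2 [-0.17  0.17  1.91  0.    1.06 -1.05]
0.4 [ 0.45  0.08  1.74 -0.    1.32  1.62]
0.4 [ 0.45  0.25  1.84 -0.    1.05  1.62]
  nest -0.77 [-0.17  0.17  1.91 -0.    1.06  1.77]
  nest 0 [-0.17  0.17  1.91 -0.    1.06  1.  ]
  nest 0.8 [-0.17  0.17  1.91 -0.    1.06  0.2 ]
  nest 1.6 [-0.17  0.17  1.91  0.    1.06 -0.6 ]
  nest 2.2 [-0.17  0.17  1.91  0.    1.06 -1.2 ]
```

Run:
```python
from h import *
o=[np.pi,0,.25]
movep((.4615,.3105,.2),o)
print(move_l((.4615,.3105,.060),feed=.12,max_force=12))
gripper_to(0.03,f_grip=60)
s=observe();print(s["time_s"],s["opening"],s["grasp_force"],s["eef_pos"],s["ft_force"])
move_l((.4615,.3105,.19),feed=.12)
o[2]-=.771
movep((.520,-.0205,.2),o)
s=observe();print(s["time_s"],s["opening"],s["grasp_force"],s["eef_pos"],s["tcp_rot"],s["ft_force"])
for n in("top","side"):
    p,d=get_image(n);np.savez(f"pics/{n}1.npz",p=p,d=d)
p=np.load("pics/side1.npz")["p"];cv2.imwrite("pics/s1.png",cv2.resize(p[100:340,160:440,::-1],(700,600)))
```

```text
False
5.1917 0.04720239074102107 61.578720778707066 [0.4617782  0.31131152 0.06076001] [-1.74359082  3.37157781  4.13093943]
7.7 0.0473667823719371 62.295506341033615 [ 0.51995917 -0.0195681   0.19982376] [-3.14112504e+00  5.66384561e-04 -5.19683754e-01] [-0.19015008 -0.04562915 -4.45093093]
```

View pics/s1.png

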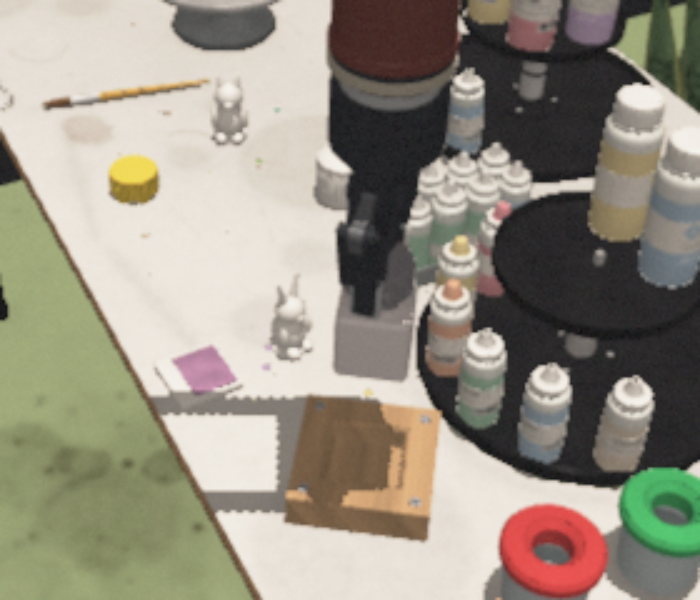

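The jar hangs upright from the fingers above the nest (jar at crop (375,320), nest at (365,465)). Now I measure its body relative to the nest axes.

Run:
```python
from h import *
z=np.load("pics/side1.npz");P=cloud("side",z["d"])
q=P[198:254,285:335].reshape(-1,3)
q=q[(np.hypot(q[:,0]-.52,q[:,1]+.02)<.06)&(q[:,2]>.13)&(q[:,2]<.205)]
a=np.radians(-20.4);c=np.array([.520,-.0205])
R=np.array([[np.cos(a),np.sin(a)],[-np.sin(a),np.cos(a)]])
l=(q[:,:2]-c)@R.T
print(len(q),np.percentile(q[:,2],[0,1,50,99,100]).round(3))
for lo,hi in((.137,.15),(.15,.17),(.17,.19),(.19,.205)):
    m=(q[:,2]>lo)&(q[:,2]<hi)
    print(lo,m.sum(),"x",(1e3*np.percentile(l[m,0],[0,2,25,50,98,100])).round(1),"y",(1e3*np.percentile(l[m,1],[0,2,25,50,98,100])).round(1),rect(q[m]))
```

```text
879 [0.139 0.143 0.178 0.204 0.205]
0.137 83 x [-24.  -22.7 -11.1   1.5  27.2  28.4] y [-27.2 -27.  -25.2 -24.5 -21.1  -5.5] (array([516.7, -43.4]), array([18. , 55.3]), 87.6)
0.15 253 x [-25.2 -24.3 -11.5   2.6  28.2  28.5] y [-27.9 -27.1 -25.2 -24.4 -18.8  19.6] (array([525., -38.]), array([68.5, 35.6]), 15.0)
0.17 265 x [-25.7 -25.3 -12.1   2.2  28.3  28.5] y [-27.  -26.7 -25.2 -24.4  -8.3  24. ] (array([520.8, -22.4]), array([50.5, 54.6]), 70.3)
0.19 278 x [-25.4 -24.4 -12.9   8.4  28.   28.5] y [-27.8 -26.5 -22.8 -19.6  16.2  25.2] (array([521.3, -22.7]), array([52. , 54.3]), 71.6)
```

The jar is within about 1 mm of the pocket centre in the same camera, so I can insert it with a force guard.

Run:
```python
from h import *
p=np.array(observe()["eef_pos"])[:2]; t=np.array([.5205,-.0208])
move_l((*t,.11),feed=.1)
h=move_l((*t,.066),feed=.025,max_force=12)
s=observe();print(h,s["time_s"],s["opening"],s["eef_pos"],s["tcp_rot"],s["ft_force"],s["torque"])
```

```text
True 10.3667 0.04749196680200327 [ 0.52040863 -0.02115793  0.06864355] [ 3.14066335e+00  2.91959734e-04 -5.20759257e-01] [-1.44134855  0.38984173  3.37173978] [-0.00407052  0.18848348  0.02451531]
```

Seated: the TCP is at 68.6 mm and 68.8 mm was expected. Next I unscrew it, following the thread pitch.

Run:
```python
from h import *
gripper_to(0.03,f_grip=70)
s=observe();x,y,z0=s["eef_pos"];y0=-.521;x,y=.5205,-.0208
z0=.0684
for i in range(1,7):
    a=.4*i
    move_l((x,y,z0+.0034*a),feed=.0034*.4/.8,rotation=[np.pi,0,y0+a])
    s=observe();print(round(s["time_s"],2),np.round(s["eef_pos"],4),round(s["tcp_rot"][2],3),np.round(s["ft_force"],1),np.round(s["torque"],2),round(s["grasp_force"]))
for n in("top","side"):
    p,d=get_image(n);np.savez(f"pics/{n}2.npz",p=p,d=d)
p=np.load("pics/side2.npz")["p"];cv2.imwrite("pics/s2.png",cv2.resize(p[180:330,220:395,::-1],(700,600)))
```

```text
11.86 [ 0.52   -0.0204  0.0694] -0.121 [-3.5  4.7 -2.8] [ 0.76  0.5  -0.22] 72
12.46 [ 0.5212 -0.0211  0.0717] 0.277 [-1.6  2.3  0.8] [ 0.25  0.26 -0.01] 73
13.06 [ 0.5208 -0.0209  0.0727] 0.676 [-1.6  1.3  0.7] [ 0.31  0.27 -0.  ] 73
13.66 [ 0.5206 -0.021   0.0738] 1.076 [-0.1  0.7 -0.3] [ 0.09  0.08 -0.06] 73
14.26 [ 0.5205 -0.0209  0.0752] 1.476 [-0.9  0.3 -0.5] [ 0.11  0.1  -0.01] 73
14.86 [ 0.5206 -0.0209  0.0766] 1.876 [-0.8 -0.3  0.4] [ 0.01 -0.05 -0.  ] 73
```

View pics/s2.png

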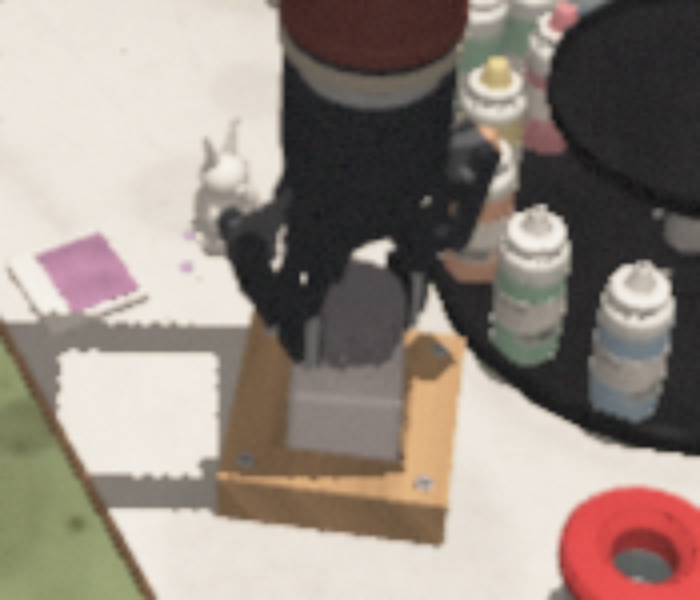

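The jar is still under the cap at crop (350,400), but it looks slightly turned against the block. I'll check its shoulder height and yaw by depth.

Run:
```python
from h import *
z=np.load("pics/side2.npz");P=cloud("side",z["d"]);hsv=cv2.cvtColor(z["p"],cv2.COLOR_RGB2HSV)
s=np.s_[268:300,288:326]
q=P[s];sat=hsv[s][...,1]
m=sat<60
print("z by row, col mid", (1e3*q[:,16,2]).round(0))
f=q[m&(q[...,2]>.035)&(q[...,2]<.056)]
ctr=f[:,:2].mean(0);print(len(f),ctr.round(4));
v=cv2.fitLine((f[:,:2]*1e3).astype(np.float32),cv2.DIST_HUBER,0,.01,.01).ravel();print("face angle",np.degrees(np.arctan2(v[1],v[0])),v[2:])
for c in(8,12,16,20,24):print(c,(1e3*q[8:30:3,c]).round(0).tolist())
```

```text
z by row, col mid [93. 90. 90. 84. 78. 76. 76. 74. 71. 67. 64. 63. 62. 59. 60. 58. 47. 47.
 47. 42. 39. 38. 34. 30. 26. 27. 30. 36. 30. 32. 31. 31.]
199 [ 0.5144 -0.044 ]
face angle -15.57321 [514.11145  -43.894585]
8 [[498.0, -32.0, 65.0], [497.0, -39.0, 63.0], [497.0, -40.0, 56.0], [497.0, -39.0, 46.0], [497.0, -40.0, 39.0], [498.0, -40.0, 29.0], [496.0, -48.0, 31.0], [494.0, -57.0, 33.0]]
12 [[505.0, -37.0, 69.0], [504.0, -41.0, 65.0], [504.0, -42.0, 56.0], [504.0, -43.0, 50.0], [505.0, -42.0, 39.0], [505.0, -41.0, 30.0], [503.0, -49.0, 31.0], [501.0, -58.0, 32.0]]
16 [[511.0, -41.0, 71.0], [512.0, -41.0, 63.0], [511.0, -46.0, 60.0], [512.0, -42.0, 47.0], [512.0, -43.0, 39.0], [513.0, -43.0, 30.0], [511.0, -50.0, 30.0], [509.0, -59.0, 32.0]]
20 [[519.0, -42.0, 71.0], [519.0, -42.0, 62.0], [519.0, -44.0, 55.0], [518.0, -48.0, 52.0], [520.0, -44.0, 39.0], [520.0, -46.0, 32.0], [518.0, -53.0, 31.0], [516.0, -62.0, 33.0]]
24 [[527.0, -42.0, 69.0], [526.0, -46.0, 65.0], [526.0, -46.0, 57.0], [526.0, -50.0, 53.0], [527.0, -46.0, 39.0], [527.0, -50.0, 35.0], [525.0, -56.0, 33.0], [524.0, -62.0, 32.0]]
```

The shoulder is at about 64 mm and the walls run down into the pocket. So the jar is seated, only turned about 5° within its play. I turn a little farther, then lift with a force guard.

Run:
```python
from h import *
x,y=.5205,-.0208;r=[np.pi,0,-.521+2.7]
move_l((x,y,.0684+.0034*2.7),feed=.0015,rotation=r)
s=observe();print(s["time_s"],s["eef_pos"],s["ft_force"],s["torque"])
h=move_l((x,y,.085),feed=.01,max_force=3);print(h,observe()["eef_pos"],observe()["ft_force"])
if not h:
    h=move_l((x,y,.1045),feed=.02,max_force=3);hold(.5)
s=observe();print(h,s["time_s"],s["eef_pos"],s["tcp_rot"],s["ft_force"],s["opening"],s["grasp_force"])
for n in("top","side"):
    p,d=get_image(n);np.savez(f"pics/{n}3.npz",p=p,d=d)
p=np.load("pics/side3.npz")["p"];cv2.imwrite("pics/s3.png",cv2.resize(p[180:330,220:395,::-1],(700,600)))
```

```text
15.45 [ 0.5205362  -0.02083141  0.07758404] [0.63560682 1.52359575 1.05913496] [ 0.06505085 -0.01517008  0.00604023]
False [ 0.5204472  -0.02080217  0.0849609 ] [ 0.01470856  0.26204406 -1.25914024]
False 17.9667 [ 0.52049729 -0.02078929  0.10448652] [-3.14158709e+00 -3.78225968e-05  2.17900311e+00] [-0.6594093   0.00400891 -0.4467894 ] 0.04731286350458919 72.64864701137412
```

View pics/s3.png

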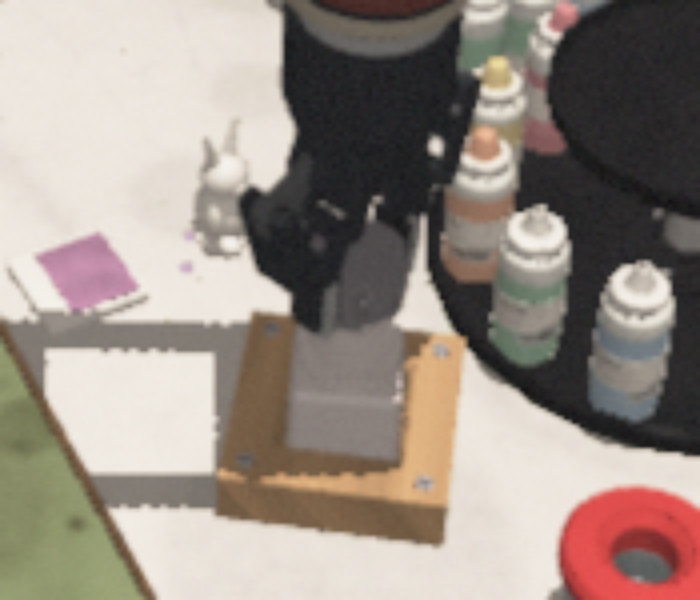

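The cap is held above the jar at crop (370,275), and the jar stays in the pocket at (345,400). The tool carries only about 0.5 N. One depth check of the cap's lower edge, then I hand in.

Run:
```python
from h import *
P=cloud("side",np.load("pics/side3.npz")["d"])
for c in(310,313,316,319): print(c,[tuple((1e3*P[v,c]).round(0).astype(int)) for v in range(236,286,3)])
```

```text
310 [(np.int64(516), np.int64(-45), np.int64(179)), (np.int64(527), np.int64(-13), np.int64(139)), (np.int64(525), np.int64(-19), np.int64(137)), (np.int64(523), np.int64(-27), np.int64(138)), (np.int64(522), np.int64(-33), np.int64(136)), (np.int64(520), np.int64(-41), np.int64(137)), (np.int64(519), np.int64(-43), np.int64(131)), (np.int64(519), np.int64(-44), np.int64(125)), (np.int64(520), np.int64(-43), np.int64(115)), (np.int64(530), np.int64(-12), np.int64(73)), (np.int64(524), np.int64(-35), np.int64(90)), (np.int64(524), np.int64(-34), np.int64(81)), (np.int64(524), np.int64(-36), np.int64(75)), (np.int64(522), np.int64(-43), np.int64(74)), (np.int64(524), np.int64(-41), np.int64(63)), (np.int64(522), np.int64(-48), np.int64(63)), (np.int64(523), np.int64(-46), np.int64(52))]
313 [(np.int64(534), np.int64(-5), np.int64(138)), (np.int64(532), np.int64(-14), np.int64(138)), (np.int64(530), np.int64(-20), np.int64(138)), (np.int64(529), np.int64(-28), np.int64(137)), (np.int64(527), np.int64(-34), np.int64(136)), (np.int64(525), np.int64(-42), np.int64(137)), (np.int64(525), np
[... 1375 characters left out ...]
(138)), (np.int64(541), np.int64(-22), np.int64(138)), (np.int64(540), np.int64(-28), np.int64(136)), (np.int64(538), np.int64(-37), np.int64(137)), (np.int64(538), np.int64(-38), np.int64(130)), (np.int64(539), np.int64(-37), np.int64(121)), (np.int64(540), np.int64(-33), np.int64(109)), (np.int64(570), np.int64(56), np.int64(2)), (np.int64(550), np.int64(-8), np.int64(65)), (np.int64(544), np.int64(-27), np.int64(78)), (np.int64(546), np.int64(-23), np.int64(64)), (np.int64(544), np.int64(-31), np.int64(64)), (np.int64(542), np.int64(-38), np.int64(64)), (np.int64(539), np.int64(-47), np.int64(66)), (np.int64(538), np.int64(-52), np.int64(63)), (np.int64(540), np.int64(-49), np.int64(51))]
```

The cap is level with its top at about 137 mm and its lower edge at about 110 mm. The mouth is at about 94 mm, so the gap is roughly 16 mm.

```bash
python3 -c "
from plant import *
print(job_done())"
```

```text
the job is handed in; nothing more can be done
None
```

The job is handed in: the jar is seated in the pocket (turned about 5° within its play) and the cap is unscrewed, held level about 16 mm above the open mouth; the run used about 18 of the 61 s.

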